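# Find the unlatched service flap and push it open

## Robot

A 6-joint arm with a two-finger parallel gripper is mounted at the origin on the work surface. World frame = base frame: x ahead of the robot, y to its left, z up, the work surface at z = 0. Lengths are in mm, angles in rad, forces in N, time in s.
With the tool pointing down it reaches from about 400 to 925 mm from the base axis. Payload 3.4 kg.
Tool frame: the origin (TCP) lies between the finger pads; the fingertips stand 22 mm ahead of it and the grasp point (between the pads) lies 3 mm ahead of it; z points along the fingers, y is the line along which they close (so a half turn about z gives the same grasp; the last joint's range is limited). The gripper opens to 85 mm and grips with 20 to 120 N. Pads are 22 mm wide; open, the fingers measure 114 mm over their backs; the gripper's body (76 mm by 85 mm) begins 54 mm behind the grasp point. The pads swing forward as they close: fully open they stand 13 mm farther back than shut.
Start: joints at [-1.274, 0.307, 1.506, -0, 1.328, -0.073], TCP at [207.798, -536.145, 253.305] pointing down, gripper open.
Joint ranges: [-3.12, 3.12], [-1.05, 2.28], [0.14, 2.33], [-1.42, 4.57], [0.1, 2.73], [-2.68, 2.68]. Speed limits (rad/s): [2.57, 2.57, 3.14, 3.14, 3.14, 3.14].

## Interface

Orientations are given as a rotation vector (axis times angle).
In Python, from station import bot, vision, nets gives the robot as it stands.
- The arm moves only by the shell command python3 -m jog 'ROWS' [FORCE]. ROWS is JSON, a list of rows, each a list of 7 numbers: the shift along the world's x, y, z in mm, then the turn, a rotation vector about the world's x, y, z in rad, then the closure, from -1 (fully open) to 1 (shut). A call has 1 to 10 rows; each row shifts and turns the commanded pose from where the row before left it; what a row does not reach is not made up. A row lasts 1/12 s, in which the tool goes at most 41.7 mm and 7.16 degrees, less where a joint would pass 70% of its speed; a pose out of reach is approached as far as the arm can. A call with a gripper value outside its range is refused whole. The fingers move at their own pace and stop on an object; FORCE is the grip in N (left out, the last holds). Time passes only in rows, so rows that do not move let the fingers close. It gives the time, the measured TCP pose, the force, the opening and the grip force at its end, in the units of the state.
- bot.get_state(): the state, without advancing time (a new reading comes with each control period).
- vision.get_image(name): name is "side" or "top" or "wrist"; returns a dict with "pixels" (420x560x3 uint8, red, green, blue), "vfov" (degrees; the focal length in pixels is half the picture's height over the tangent of half this angle, whatever the lens; pixels are square), "cx", "cy" (the principal point, pixels), "k1" (the pictures are not rectified: a ray, as slopes to the right and down, at radius r is drawn at 1 + k1 r^2 times it, then the intrinsics apply), "pose" (4x4, takes a point from camera to world coordinates); the wrist camera has in their place "tool_from_camera" (4x4, takes a point from camera to tool coordinates, whose origin is the TCP and whose axes are the flange's). Camera axes: x right, y down, z forward; pixel columns grow to the right and rows downward; lengths in mm; the calibration is good to about 2 mm. A picture is of the moment at which its call begins: read the wrist's pose just before it. There is no depth.
- bot.sign_off(): hands the job in; it is judged then, once.
Trained networks look in the newest picture that a camera, given by its name, has taken for a name from the list of things; names that differ only in an ending like _2 or _b are one class to them, and where a whole thing is asked for, a point or a joint stands for the part that bears it (a point fixed in the world has none). Each returns a list of dicts, best first, with "confidence" (0 to 1); they miss things now and then, are a little off and sometimes report something else, mostly with a low value. They report only what shows in the picture. A call takes as long as a camera call.
- nets.recognise(camera, target): "extent" ([left, top, right, bottom] as shares, 0 to 1, of the picture: columns of its width, rows of its height, round what is visible of it).
- nets.tip_of(camera, target): "xy" ([column, row] as shares, 0 to 1, of the picture: columns of its width, rows of its height: a listed point, or the origin of a listed thing).
The state is a dict: "clock": time; "joint_pos": joint angles; "joint_velocities": joint speeds; "effort": joint torques, N m; "tool_pos": TCP position; "tool_rot": TCP orientation; "wrist_force": force on the tool from outside, world axes, zero at the start; "torque": the same for the moment, N m; "grip_width": opening from 0.0 (shut) to 1.0 (fully open); "gripper_force": force on a finger pad.
Only numpy, scipy, OpenCV 4.12 (cv2) and the standard library are available. Lean on these libraries where they do the work, as an engineer would, in place of code of your own. Each camera call takes 0.05 s, during which the arm holds its last target. There are 200 camera calls.

## Task

One of the four service flaps on top of the pump module has been left unlatched. Press the ribbed far end of the flaps with a fingertip to find the one that rocks, then push that flap open until it stands about upright, and leave it so. Press gently, do not grip or pick up anything, and leave the wash bottle, the jar and the vial standing where they are.

Things in the scene. Friction and masses are not known exactly. Their poses are not given: they have to be found in the camera images.
- module: Low lilac-grey pump module, 215 x 400 x 90 mm high (x, y, z), fixed. Origin at bench level under the flaps' common hinge line, mid-width; +x points away from the robot (turned up to 0.25 rad). Front at x = -105 mm, back at +110; rim 20 mm deep before the flaps, solid ledge from x = 48 to 110 behind them. Four flaps lie flush in its top; hollow below lets a far end sink 40 mm.
- flap_1 (a joint): Hinge of flap 1 (at module y = -138 mm), rad: 0 shut, grows as the far end sinks and the near end rises, 1.57 upright, stop 1.75. Cream plate 127 x 84 x 6 mm (x, y, z); axis along y, mid-thickness, 82 mm from near end, 45 from far. Four look alike: three are caught inside and give under 0.04; one (any) is free: 3 to 6 N on the far end (8 near the axis) rocks it, and it stays where left.
- flap_1_press (a point): Place to press on flap 1: on its top face at the middle of the three moulded lines on the far end, 30 mm beyond the hinge axis (15 mm from the far edge). Height 90 mm when shut. Moves with the flap; axes are the flap's (x from near to far end, z out of its top).
- flap_1_lip (a point): Middle of the top edge of the near end of flap 1, 82 mm on the robot's side of the hinge axis. Rises as the flap rocks; its underside can then be pushed away from the robot, up and over. Axes are the flap's.
- flap_2 (a joint): Hinge of flap 2 (at module y = -46 mm), rad: 0 shut, grows as the far end sinks and the near end rises, 1.57 upright, stop 1.75. Cream plate 127 x 84 x 6 mm (x, y, z); axis along y, mid-thickness, 82 mm from near end, 45 from far. Four look alike: three are caught inside and give under 0.04; one (any) is free: 3 to 6 N on the far end (8 near the axis) rocks it, and it stays where left.
- flap_2_press (a point): Place to press on flap 2: on its top face at the middle of the three moulded lines on the far end, 30 mm beyond the hinge axis (15 mm from the far edge). Height 90 mm when shut. Moves with the flap; axes are the flap's (x from near to far end, z out of its top).
- flap_2_lip (a point): Middle of the top edge of the near end of flap 2, 82 mm on the robot's side of the hinge axis. Rises as the flap rocks; its underside can then be pushed away from the robot, up and over. Axes are the flap's.
- flap_3 (a joint): Hinge of flap 3 (at module y = +46 mm), rad: 0 shut, grows as the far end sinks and the near end rises, 1.57 upright, stop 1.75. Cream plate 127 x 84 x 6 mm (x, y, z); axis along y, mid-thickness, 82 mm from near end, 45 from far. Four look alike: three are caught inside and give under 0.04; one (any) is free: 3 to 6 N on the far end (8 near the axis) rocks it, and it stays where left.
- flap_3_press (a point): Place to press on flap 3: on its top face at the middle of the three moulded lines on the far end, 30 mm beyond the hinge axis (15 mm from the far edge). Height 90 mm when shut. Moves with the flap; axes are the flap's (x from near to far end, z out of its top).
- flap_3_lip (a point): Middle of the top edge of the near end of flap 3, 82 mm on the robot's side of the hinge axis. Rises as the flap rocks; its underside can then be pushed away from the robot, up and over. Axes are the flap's.
- flap_4 (a joint): Hinge of flap 4 (at module y = +138 mm), rad: 0 shut, grows as the far end sinks and the near end rises, 1.57 upright, stop 1.75. Cream plate 127 x 84 x 6 mm (x, y, z); axis along y, mid-thickness, 82 mm from near end, 45 from far. Four look alike: three are caught inside and give under 0.04; one (any) is free: 3 to 6 N on the far end (8 near the axis) rocks it, and it stays where left.
- flap_4_press (a point): Place to press on flap 4: on its top face at the middle of the three moulded lines on the far end, 30 mm beyond the hinge axis (15 mm from the far edge). Height 90 mm when shut. Moves with the flap; axes are the flap's (x from near to far end, z out of its top).
- flap_4_lip (a point): Middle of the top edge of the near end of flap 4, 82 mm on the robot's side of the hinge axis. Rises as the flap rocks; its underside can then be pushed away from the robot, up and over. Axes are the flap's.
- wash_bottle: Loose cloudy wash bottle, 74 mm across, 200 mm tall with its bent spout, standing on the bench to the left (+y) of the module. Origin at the centre of its foot. A bystander.
- jar: Loose amber glass jar with white lid, 60 mm across, 85 mm tall, standing on the bench to the right (-y) of the module. Origin at the centre of its foot. A bystander.
- vial: Loose small sample vial with orange cap, 27 mm across, 45 mm tall, standing on the ledge behind the flaps, 90 mm above the bench. Origin at the centre of its foot. A bystander.

How it is judged:
By the outcome, as a careful person would: the job done as asked, in the order asked, and still so for the second after the job is handed in, with the robot touching nothing.
It also fails if it takes over 48 s, if anything falls off the work surface, if the arm or the gripper's body presses on something with over 40 N, if the wrist force passes 120 N, or if a joint passes its speed limit or range.

## Working session

There is one attempt and no reset: what is moved stays moved. The work goes in short steps, Python scripts to look and compute and a shell command to move; the robot and the scene stay as the last step left them, time stands still between calls to the robot, and variables do not carry over. Pictures are saved under pics/ and viewed, at most 10 in all, crops included, and the job is handed in when it is done.

```bash
mkdir -p pics; cat > h.py <<'E'
import numpy as np, cv2
from station import bot, vision, nets
def ray(im,u,v):
    f=210/np.tan(np.radians(im["vfov"])/2)
    d=np.array([(u-im["cx"])/f,(v-im["cy"])/f]); s=d.copy()
    for _ in range(30): s=d/(1+im["k1"]*(s@s))
    return np.array([*s,1.])
def onz(im,u,v,z,P=None):
    P=im["pose"] if P is None else P; P=np.array(P)
    d=P[:3,:3]@ray(im,u,v); o=P[:3,3]
    return o+d*(z-o[2])/d[2]
E
python3 - <<'E'
from h import *
for c in ["top","side"]:
    im=vision.get_image(c); cv2.imwrite(f"pics/{c}0.png",im["pixels"][:,:,::-1])
    print(c,np.round(im["pose"],2).tolist())
    for t,z in [("flap_1_press",90),("flap_1_lip",90),("module",0),("wash_bottle",0),("jar",0),("vial",90)]:
        for r in nets.tip_of(c,t)[:6]:
            u,v=r["xy"][0]*560,r["xy"][1]*420
            print(t,round(r["confidence"],2),round(u),round(v),onz(im,u,v,z).round())
E
```

```text
top [[-0.03, -0.99, 0.11, 496.17], [-1.0, 0.03, 0.01, 32.79], [-0.02, -0.11, -0.99, 1046.57], [0.0, 0.0, 0.0, 1.0]]
flap_1_press 0.79 345 213 [ 614. -124.   90.]
flap_1_lip 0.76 342 259 [ 504. -112.   90.]
module 0.57 286 227 [592.  19.   0.]
wash_bottle 0.76 181 201 [671. 297.   0.]
wash_bottle 0.57 307 214 [623. -39.   0.]
jar 0.75 388 244 [ 538. -247.    0.]
vial 0.5 303 190 [673. -24.  90.]
side [[-0.94, -0.21, 0.26, 306.43], [-0.34, 0.59, -0.73, 813.08], [-0.01, -0.78, -0.63, 736.35], [0.0, 0.0, 0.0, 1.0]]
flap_1_press 0.91 300 157 [ 604. -121.   90.]
flap_1_lip 0.74 347 168 [ 491. -112.   90.]
flap_1_lip 0.21 297 155 [ 613. -128.   90.]
module 0.96 283 228 [593.  28.   0.]
wash_bottle 0.57 194 312 [668. 298.   0.]
wash_bottle 0.46 285 228 [590.  25.   0.]
jar 0.8 333 162 [ 557. -257.    0.]
jar 0.34 313 217 [542. -30.   0.]
vial 0.66 257 171 [675. -36.  90.]
```

View pics/top0.png

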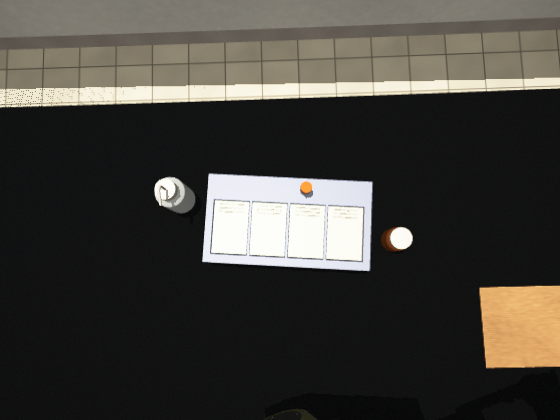

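View pics/side0.png

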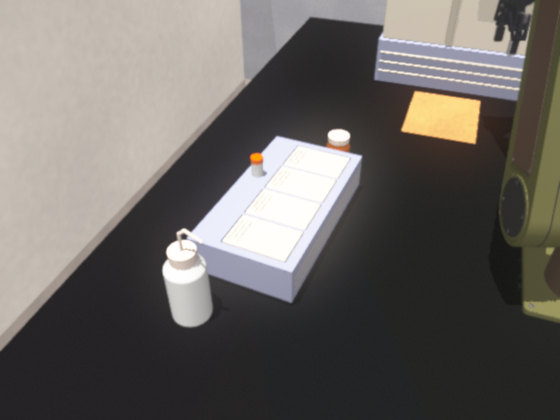

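The top view shows the module with corners at about (208,174), (372,181), (370,270) and (203,262). The vial is at (306,188), behind the second flap from the right, with the bottle at (172,195) and the jar at (398,238). In the side view the module runs from (205,260) to (320,150), all flaps shut. Next I'll fit the module pose.

```bash
python3 - <<'E'
from h import *
im=vision.get_image("top"); p=im["pixels"].astype(int)
m=(p.sum(2)>330); m[:150]=0; m[290:]=0; m[:,:200]=0; m[:,378:]=0
m=cv2.morphologyEx(m.astype(np.uint8),cv2.MORPH_CLOSE,np.ones((7,7)))
c=max(cv2.findContours(m,0,1)[0],key=cv2.contourArea)[:,0]
w=np.array([onz(im,u,v,90)[:2] for u,v in c],np.float32)
(cx,cy),s,a=cv2.minAreaRect(w); B=cv2.boxPoints(((cx,cy),s,a)); print(cx,cy,s,a,B.round())
e=B-np.roll(B,1,0); l=e[np.argmax(np.linalg.norm(e,axis=1))]; l*=np.sign(l[1]); th=np.arctan2(-l[0],l[1])
R=np.array([[np.cos(th),-np.sin(th)],[np.sin(th),np.cos(th)]]); o=np.array([cx,cy])-R@[2.5,0]
print("th",th,"o",o)
for i,y in enumerate([-138,-46,46,138]): print(i+1,"press",(o+R@[30,y]).round(1),"lip",(o+R@[-82,y]).round(1))
# press lines check via nets
for r in nets.tip_of("top","flap_1_press"): print(r)
v=[onz(im,306,188,135)[:2]]; print("vial",v, R.T@(v[0]-o))
print(bot.get_state())
E
```

```text
597.781982421875 16.217239379882812 (401.1978454589844, 217.52639770507812) 85.25660705566406 [[ 473. -175.]
 [ 690. -193.]
 [ 723.  207.]
 [ 506.  225.]]
th -0.08278788 o [595.29054478  16.42397274]
1 press [ 613.8 -123.6] lip [ 502.2 -114.3]
2 press [621.4 -31.9] lip [509.8 -22.6]
3 press [629.   59.8] lip [517.4  69. ]
4 press [636.6 151.5] lip [525.  160.7]
{'xy': [0.62, 0.5171], 'confidence': 0.75}
{'xy': [0.475, 0.6105], 'confidence': 0.22}
vial [array([668.82779526, -28.4592493 ])] [ 76.99693343 -38.6484583 ]
{'clock': 0.8, 'joint_pos': array([-1.27447609e+00,  3.06730660e-01,  1.50636183e+00,  1.70784120e-05,
        1.32840879e+00, -7.35127684e-02]), 'joint_velocities': array([-7.38455593e-04, -1.37474101e-03, -8.68379258e-04,  7.24019490e-04,
       -7.79576851e-06, -6.42524416e-04]), 'effort': array([ 2.39677438e-04, -4.57394278e+01, -2.52325630e+01,  3.39194230e-05,
        7.42410812e-04,  1.07921812e-05]), 'tool_pos': array([ 207.82082869, -536.15129181,  253.35909968]), 'tool_rot': array([3.08794729e+00, 5.77604556e-01, 4.18356756e-05]), 'wrist_force': array([-0.57742308,  0.10368724,  0.26741752]), 'torque': array([-0.01155958,  0.02400832, -0.03459352]), 'gripper_force': 0.0, 'grip_width': 0.9983021952423253}
```

```bash
python3 -m jog '[[27,27.5,0,0,0,-0.045,1],[27,27.5,0,0,0,-0.045,1],[27,27.5,0,0,0,-0.045,1],[27,27.5,0,0,0,-0.045,1],[27,27.5,0,0,0,-0.045,1],[27,27.5,0,0,0,-0.045,1],[27,27.5,0,0,0,-0.045,1],[27,27.5,0,0,0,-0.045,1],[27,27.5,0,0,0,-0.045,1],[27,27.5,0,0,0,-0.045,1]]'
python3 -m jog '[[27,27.5,-10,0,0,0,1],[27,27.5,-10,0,0,0,1],[27,27.5,-20,0,0,0,1],[27,27.5,-20,0,0,0,1],[28,27.5,-20,0,0,0,1],[0,0,-20,0,0,0,1],[0,0,-20,0,0,0,1],[0,0,0,0,0,0,1],[0,0,0,0,0,0,1]]'
python3 -c "
from h import *
print(bot.get_state()['wrist_force'])"
```

```text
clock: 1.63
tool_pos: [478.9, -259.6, 253.6]
tool_rot: [3.139, -0.129, 0.001]
wrist_force: [0.2, -0.3, 0.8]
grip_width: -0.003
gripper_force: 0.0
clock: 2.38
tool_pos: [609.1, -126.9, 134.8]
tool_rot: [-3.138, 0.125, 0.005]
wrist_force: [0.5, 0.5, -0.5]
grip_width: -0.005
gripper_force: 0.0
[ 0.53879028  0.53956973 -0.54963554]
```

```bash
python3 -m jog '[[0,0,-8,0,0,0,1],[0,0,-5,0,0,0,1],[0,0,0,0,0,0,1]]'; for i in 1; do python3 -m jog '[[0,0,-4,0,0,0,1],[0,0,-3,0,0,0,1],[0,0,0,0,0,0,1]]'; done; python3 -m jog '[[0,0,-2,0,0,0,1],[0,0,0,0,0,0,1]]'; python3 -m jog '[[0,0,-2,0,0,0,1],[0,0,0,0,0,0,1]]'
```

```text
clock: 2.63
tool_pos: [609.8, -127.9, 123.1]
tool_rot: [3.139, -0.127, 0.0]
wrist_force: [-0.0, -1.1, 0.1]
grip_width: -0.0
gripper_force: 0.0
clock: 2.88
tool_pos: [609.8, -127.5, 115.8]
tool_rot: [-3.139, 0.127, 0.001]
wrist_force: [-0.2, 0.4, -1.3]
grip_width: 0.0
gripper_force: 0.0
clock: 3.05
tool_pos: [610.0, -127.4, 113.8]
tool_rot: [-3.139, 0.126, 0.0]
wrist_force: [-0.4, -0.9, -0.9]
grip_width: -0.002
gripper_force: 0.0
clock: 3.22
tool_pos: [610.3, -127.4, 112.0]
tool_rot: [3.139, -0.126, 0.001]
wrist_force: [-0.1, 0.0, 0.1]
grip_width: 0.001
gripper_force: 0.0
```

```bash
python3 -m jog '[[3.5,3,0,0,0,0,1],[0,0,-1,0,0,0,1],[0,0,0,0,0,0,1]]'; python3 -m jog '[[0,0,-1,0,0,0,1],[0,0,0,0,0,0,1]]';python3 -m jog '[[0,0,-1,0,0,0,1],[0,0,0,0,0,0,1]]'
```

```text
clock: 3.47
tool_pos: [614.2, -123.9, 111.8]
tool_rot: [-3.139, 0.125, -0.002]
wrist_force: [-1.2, 0.9, 3.3]
grip_width: 0.002
gripper_force: 2.1
clock: 3.63
tool_pos: [614.2, -124.0, 111.7]
tool_rot: [-3.139, 0.126, -0.003]
wrist_force: [-2.1, 1.0, 10.6]
grip_width: -0.001
gripper_force: 4.9
clock: 3.8
tool_pos: [614.3, -124.0, 111.6]
tool_rot: [-3.139, 0.126, -0.003]
wrist_force: [-3.7, 2.0, 15.5]
grip_width: -0.001
gripper_force: 7.5
```

Flap 1 holds at 15 N. Next is flap 2.

```bash
python3 -m jog '[[0,0,13,0,0,0,1],[2,30,0,0,0,0,1],[3,31,0,0,0,0,1],[3,31,0,0,0,0,1],[0,0,-6,0,0,0,1],[0,0,-3.5,0,0,0,1],[0,0,0,0,0,0,1]]'; python3 -m jog '[[0,0,-1,0,0,0,1],[0,0,-1,0,0,0,1],[0,0,0,0,0,0,1]]'; python3 -m jog '[[0,0,-1.5,0,0,0,1],[0,0,0,0,0,0,1]]'
```

```text
clock: 4.38
tool_pos: [621.6, -31.9, 112.0]
tool_rot: [-3.139, 0.124, 0.001]
wrist_force: [-0.5, -0.2, -0.6]
grip_width: -0.001
gripper_force: 0.0
clock: 4.63
tool_pos: [621.6, -32.7, 111.7]
tool_rot: [-3.138, 0.129, -0.001]
wrist_force: [-2.4, 4.0, 8.8]
grip_width: -0.0
gripper_force: 4.0
clock: 4.8
tool_pos: [621.6, -32.7, 111.6]
tool_rot: [-3.138, 0.129, -0.002]
wrist_force: [-5.0, 3.9, 16.1]
grip_width: -0.0
gripper_force: 8.0
```

Flap 2 holds too. On to flap 3.

```bash
python3 -m jog '[[0,0,13,0,0,0,1],[2,30,0,0,0,0,1],[3,31,0,0,0,0,1],[3,31,0,0,0,0,1],[0,0,-6,0,0,0,1],[0,0,-3.5,0,0,0,1],[0,0,0,0,0,0,1]]'; python3 -m jog '[[0,0,-1,0,0,0,1],[0,0,-1,0,0,0,1],[0,0,0,0,0,0,1]]'; python3 -m jog '[[0,0,-1.5,0,0,0,1],[0,0,0,0,0,0,1]]'
```

```text
clock: 5.38
tool_pos: [629.6, 58.8, 112.0]
tool_rot: [3.139, -0.127, -0.001]
wrist_force: [-0.2, -1.0, 0.3]
grip_width: -0.0
gripper_force: 0.0
clock: 5.63
tool_pos: [629.5, 58.3, 111.7]
tool_rot: [-3.139, 0.129, -0.0]
wrist_force: [-1.9, 1.3, 7.3]
grip_width: -0.001
gripper_force: 4.0
clock: 5.8
tool_pos: [629.6, 58.3, 111.6]
tool_rot: [-3.138, 0.129, -0.001]
wrist_force: [-3.7, 2.0, 15.9]
grip_width: -0.001
gripper_force: 7.8
```

```bash
python3 -m jog '[[0,0,13,0,0,0,1],[2,31,0,0,0,0,1],[3,31,0,0,0,0,1],[3,31,0,0,0,0,1],[0,0,-6,0,0,0,1],[0,0,-3.5,0,0,0,1],[0,0,0,0,0,0,1]]'; python3 -m jog '[[0,0,-1,0,0,0,1],[0,0,-1,0,0,0,1],[0,0,0,0,0,0,1]]'; python3 -m jog '[[0,0,-1.5,0,0,0,1],[0,0,0,0,0,0,1]]'
```

```text
clock: 6.38
tool_pos: [637.1, 151.3, 111.4]
tool_rot: [3.138, -0.127, -0.003]
wrist_force: [-0.4, -0.9, -0.4]
grip_width: 0.0
gripper_force: 0.0
clock: 6.63
tool_pos: [637.3, 151.0, 110.5]
tool_rot: [3.138, -0.128, -0.001]
wrist_force: [-0.1, 0.1, 0.3]
grip_width: 0.001
gripper_force: 0.2
clock: 6.8
tool_pos: [637.6, 151.5, 109.0]
tool_rot: [3.138, -0.127, 0.0]
wrist_force: [0.6, -1.1, 0.6]
grip_width: 0.0
gripper_force: 0.8
```

Flap 4 rocks, so I'll press it further.

```bash
python3 -m jog '[[0,0,-2,0,0,0,1],[0,0,-2,0,0,0,1],[0,0,-2,0,0,0,1],[0,0,-2,0,0,0,1],[0,0,0,0,0,0,1]]'; python3 -m jog '[[0,0,-2,0,0,0,1],[0,0,-2,0,0,0,1],[0,0,-2,0,0,0,1],[0,0,0,0,0,0,1]]'
```

```text
clock: 7.22
tool_pos: [637.5, 152.8, 100.5]
tool_rot: [-3.139, 0.126, 0.001]
wrist_force: [-0.3, -1.5, 2.2]
grip_width: 0.002
gripper_force: 0.4
clock: 7.55
tool_pos: [637.6, 153.1, 94.5]
tool_rot: [-3.139, 0.126, 0.0]
wrist_force: [-0.1, -0.5, 1.2]
grip_width: 0.006
gripper_force: 0.4
```

```bash
python3 -m jog '[[0,0,-2,0,0,0,1],[0,0,-2,0,0,0,1],[0,0,-2,0,0,0,1],[0,0,-2,0,0,0,1],[0,0,0,0,0,0,1]]'; python3 -m jog '[[0,0,-2,0,0,0,1],[0,0,-2,0,0,0,1],[0,0,0,0,0,0,1]]'; python3 - <<'E'
from h import *
im=vision.get_image("side"); p=im["pixels"][100:310,140:420]
cv2.imwrite("pics/s1.png",cv2.resize(p,None,fx=2.5,fy=2.5)[:,:,::-1])
E
```

```text
clock: 7.97
tool_pos: [637.6, 152.7, 86.4]
tool_rot: [-3.139, 0.126, 0.0]
wrist_force: [0.2, 0.9, 0.9]
grip_width: 0.0
gripper_force: 0.3
clock: 8.22
tool_pos: [637.5, 152.6, 82.5]
tool_rot: [3.139, -0.126, -0.0]
wrist_force: [1.1, 0.9, 0.9]
grip_width: -0.001
gripper_force: 0.5
```

View pics/s1.png

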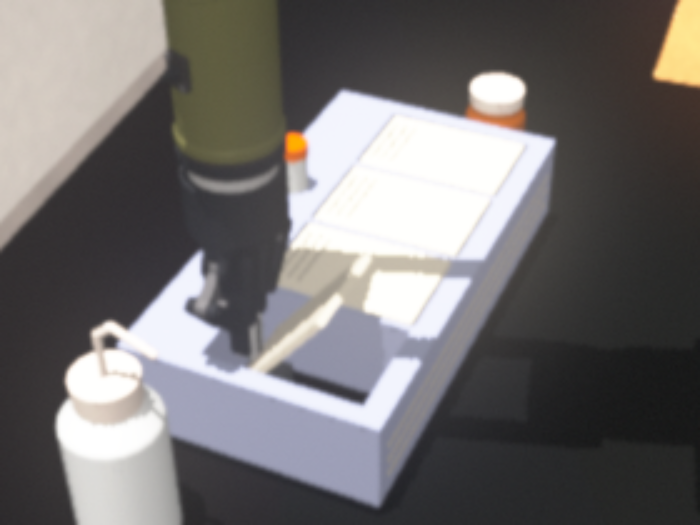

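The free flap 4 stands tilted at roughly 50°, nearly edge-on in the crop with its lip near (365,265), and the bottle and vial are untouched. I'll lift, go over to the robot's side, and push the underside of the lip.

```bash
python3 -m jog '[[0,0,20,0,0,0,1],[0,0,40,0,0,0,1],[0,0,40,0,0,0,1],[0,0,40,0,0,0,1],[-25,2,8,0,0,0,1],[-35,3,0,0,0,0,1],[-35,3,0,0,0,0,1],[-35,3,0,0,0,0,1],[-30,2,0,0,0,0,1],[0,0,0,0,0,0,1]]'; python3 -m jog '[[0,0,-30,0,0,0,1],[0,0,-30,0,0,0,1],[0,0,-18,0,0,0,1],[0,0,0,0,0,0,1],[0,0,0,0,0,0,1]]';  python3 - <<'E'
from h import *
s=bot.get_state();d=s['tool_pos'][:2]-[595.29,16.42];print(d@[.9966,-.0827],d@[.0827,.9966],s['wrist_force'])
im=vision.get_image("side"); p=im["pixels"][100:310,140:420]
cv2.imwrite("pics/s2.png",cv2.resize(p,None,fx=2.5,fy=2.5)[:,:,::-1])
E
```

```text
clock: 9.1
tool_pos: [469.3, 165.1, 230.0]
tool_rot: [3.138, -0.124, -0.014]
wrist_force: [-0.1, -0.7, -1.1]
grip_width: 0.005
gripper_force: 0.0
clock: 9.52
tool_pos: [476.9, 165.4, 152.1]
tool_rot: [3.138, -0.126, -0.005]
wrist_force: [-0.3, -1.1, 0.4]
grip_width: 0.005
gripper_force: 0.0
-130.34736595845078 138.65375344746607 [-0.33524639 -1.050985    0.41085559]
```

View pics/s2.png

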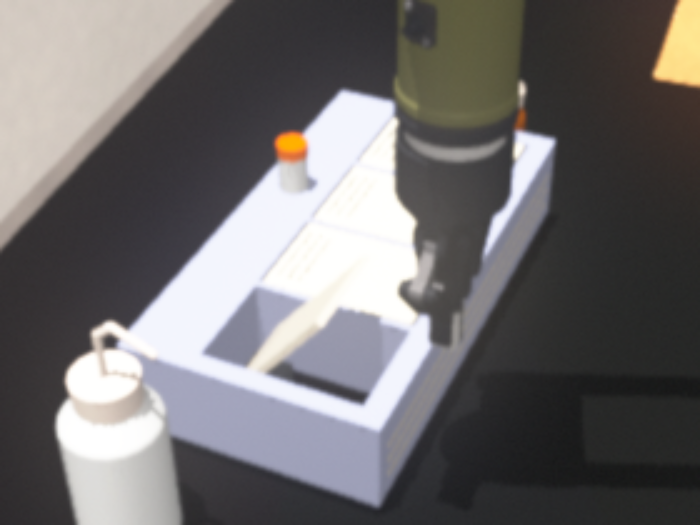

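The flap stays at its tilt (lip near (360,260)), and the gripper is on the robot's side with its tip at (445,345). Now I'll push away from the robot.

```bash
python3 -m jog '[[20,-1.7,0,0,0,0,1],[20,-1.7,0,0,0,0,1],[12,-1,0,0,0,0,1],[8,-0.6,0,0,0,0,1],[8,-0.6,0,0,0,0,1],[6,-0.5,1,0,0,0,1],[0,0,0,0,0,0,1]]'; python3 -m jog '[[6,-0.5,1,0,0,0,1],[6,-0.5,1,0,0,0,1],[6,-0.5,2,0,0,0,1],[0,0,0,0,0,0,1]]'; python3 - <<'E'
from h import *
s=bot.get_state();d=s['tool_pos'][:2]-[595.29,16.42];print(d@[.9966,-.0827],d@[.0827,.9966],s['wrist_force'])
im=vision.get_image("side"); p=im["pixels"][100:310,140:420]
cv2.imwrite("pics/s3.png",cv2.resize(p,None,fx=2.5,fy=2.5)[:,:,::-1])
E
```

```text
clock: 10.15
tool_pos: [552.6, 159.5, 154.4]
tool_rot: [-3.139, 0.126, -0.002]
wrist_force: [0.1, 0.1, 0.1]
grip_width: 0.004
gripper_force: 0.0
clock: 10.48
tool_pos: [571.5, 158.0, 158.6]
tool_rot: [-3.139, 0.126, -0.004]
wrist_force: [-0.3, 0.8, 0.3]
grip_width: 0.003
gripper_force: 0.0
-35.38588357375527 139.18067481483604 [-0.29734711  0.77305028  0.33080909]
```

View pics/s3.png

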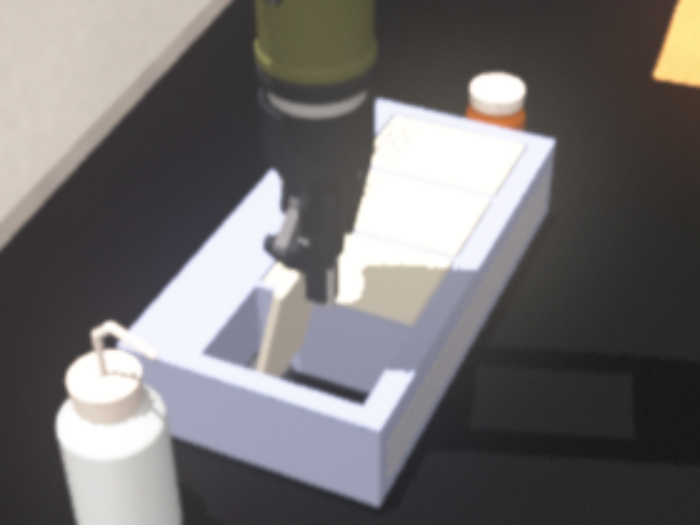

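The flap has risen to about 75° in front of the finger (lip near (290,270)). A slow finish comes next.

```bash
python3 -m jog '[[5,-0.4,1,0,0,0,1],[5,-0.4,0,0,0,0,1],[4,-0.3,0,0,0,0,1],[4,-0.3,0,0,0,0,1],[2,-0.2,0,0,0,0,1],[0,0,0,0,0,0,1],[0,0,0,0,0,0,1]]'; python3 - <<'E'
from h import *
s=bot.get_state();d=s['tool_pos'][:2]-[595.29,16.42];print(d@[.9966,-.0827],d@[.0827,.9966],s['wrist_force'])
E
python3 -m jog '[[-15,1.2,0,0,0,0,1],[-30,2.5,0,0,0,0,1],[-40,3,0,0,0,0,1],[-40,3,0,0,0,0,1],[-40,3,30,0,0,0,1],[-20,-36,0,0,0,0,1],[0,-40,0,0,0,0,1],[0,-40,0,0,0,0,1],[0,0,0,0,0,0,1]]'
python3 - <<'E'
from h import *
a=[]
for c,z in (("side",[150,320,140,320]),("top",[160,280,180,390])):
    im=vision.get_image(c); p=im["pixels"][z[0]:z[1],z[2]:z[3]]
    a.append(cv2.resize(p,(400,int(400*p.shape[0]/p.shape[1])))[:,:,::-1])
    # predicted lip pixel for various angles (module x,z of lip top edge)
    f=210/np.tan(np.radians(im["vfov"])/2); M=np.linalg.inv(np.array(im["pose"]))
    def px(x,y,zz):
        w=np.array([595.29+.9966*x+.0827*y,16.42-.0827*x+.9966*y,zz,1]);q=M@w;s=q[:2]/q[2];s=s*(1+im["k1"]*(s@s));return (s*f+[im["cx"],im["cy"]]).round(1)
    for t in (1.3,1.45,1.57,1.7):
        print(c,t,[px(-82*np.cos(t)+3*np.sin(t),y,87+82*np.sin(t)+3*np.cos(t)) for y in (96,138,180)],[px(-82*np.cos(t)-3*np.sin(t),180,87+82*np.sin(t)-3*np.cos(t))])
    print([(round(r["confidence"],2),r["xy"][0]*560,r["xy"][1]*420) for r in nets.tip_of(c,"flap_4_lip")])
h=max(x.shape[0] for x in a)
cv2.imwrite("pics/e.png",np.hstack([cv2.copyMakeBorder(x,0,h-x.shape[0],0,0,0) for x in a]))
E
```

```text
clock: 11.12
tool_pos: [589.8, 156.4, 158.8]
tool_rot: [3.139, -0.126, 0.0]
wrist_force: [0.6, 0.1, 0.5]
grip_width: 0.002
gripper_force: 0.0
-17.05280443733742 139.07408072056316 [0.60972694 0.14098566 0.54717524]
clock: 11.87
tool_pos: [410.7, 47.4, 184.5]
tool_rot: [3.135, -0.132, 0.002]
wrist_force: [0.7, 0.2, -0.8]
grip_width: 0.001
gripper_force: 0.0
side 1.3 [array([270.8, 190.3]), array([260.7, 203.3]), array([249.9, 217.2])] [array([252.9, 218.8])]
side 1.45 [array([264.9, 187.9]), array([254.6, 200.8]), array([243.6, 214.5])] [array([246.6, 215.8])]
side 1.57 [array([260.1, 186.5]), array([249.6, 199.3]), array([238.5, 212.9])] [array([241.6, 213.8])]
side 1.7 [array([255. , 185.6]), array([244.4, 198.3]), array([233.2, 211.8])] [array([236.2, 212.4])]
[]
top 1.3 [array([244.4, 224.7]), array([225.5, 223.7]), array([206.8, 222.8])] [array([206.7, 225.4])]
top 1.45 [array([244.6, 219.2]), array([225.8, 218.2]), array([207. , 217.3])] [array([206.9, 219.9])]
top 1.57 [array([244.9, 214.8]), array([226.1, 213.8]), array([207.3, 212.9])] [array([207.1, 215.5])]
top 1.7 [array([245.2, 210.2]), array([226.5, 209.2]), array([207.7, 208.2])] [array([207.5, 210.8])]
[(0.81, 227.192, 212.898)]
```

View pics/e.png

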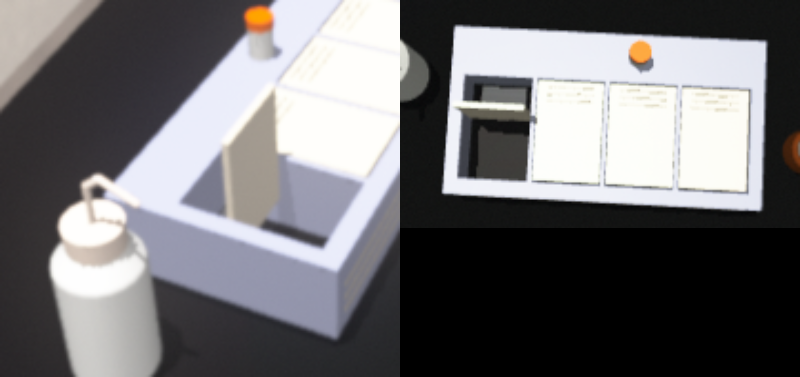

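Flap 4 stands upright: its top edge runs from (264,190) to (242,214) in the side view and sits at row ~214 in the top view, which matches about 1.5–1.57 rad. The bystanders are where they were and the arm is clear.

```bash
python3 -c "
from h import *
print(bot.sign_off())"
```

```text
the job is handed in; nothing more can be done
None
```

Flap 4 was the unlatched one: I pushed it open, it now stands about upright (roughly 1.5–1.57 rad from the pictures), and the wash bottle, jar and vial were not touched; the job is handed in at about 12 s.

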